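# Unscrew the spring-loaded strainer cap and put it in the parts tray

## Robot

A 6-joint arm with a two-finger parallel gripper is mounted at the origin on the work surface. World frame = base frame: x ahead of the robot, y to its left, z up, the work surface at z = 0. Lengths are in m, angles in rad, forces in N, time in s.
With the tool pointing down it reaches from about 0.375 to 0.9 m from the base axis. Payload 3.1 kg.
Tool frame: the origin (TCP) lies at the very end of the fingers, on their centre line; the grasp point (between the pads) lies 19 mm behind it; z points along the fingers, y is the line along which they close (so a half turn about z gives the same grasp; the last joint's range is limited). The gripper opens to 87 mm and grips with 3 to 60 N. Pads are 19 mm wide; open, the fingers measure 117 mm over their backs; the gripper's body (75 mm by 190 mm) begins 51 mm behind the grasp point.
Start: joints at [1.085, 0.527, 1.433, -0, 1.181, -0.178], TCP at [0.189, 0.596, 0.223] pointing down, gripper open.
Joint ranges: [-3.08, 3.08], [-0.75, 2.2], [0.22, 2.44], [-1.43, 4.57], [0, 2.65], [-2.85, 2.85]. Speed limits (rad/s): [2.79, 2.79, 3.14, 3.14, 3.14, 3.14].

## Interface

Orientations are given as a unit quaternion [x, y, z, w].
In Python, from rig import robot gives the robot as it stands. The module is installed in compiled form; this text tells all that it offers.
- The arm moves only by the tool servo_tool, never from a script. Its argument "rows" is one flat list of numbers, 5 for each row, row after row: the closure, from -1 (fully open) to 1 (shut), so that 0 is half open, then the shift along the tool's x, y, z in m, then the turn about the tool's z in degrees. A call has 1 to 5 rows; each row shifts and turns the commanded pose from where the row before left it, along the tool's axes as they then stand; what a row does not reach is not made up. A row lasts 1/12 s, in which the tool goes at most 41.7 mm and 7.16 degrees, less where a joint would pass 70% of its speed; a pose out of reach is approached as far as the arm can. A call with a gripper value outside its range is refused whole. The fingers move at their own pace and stop on an object; "newtons" is the grip in N (left out, the last holds). Time passes only in rows, so rows that do not move let the fingers close. It gives the time, the measured TCP pose, the force, the opening and the grip force at its end, in the units of the state.
- robot.get_obs(): the state, without advancing time (a new reading comes with each control period).
- robot.camera(name): name is "scene" or "side" or "wrist"; returns a dict with "pixels" (400x640x3 uint8, red, green, blue), "intrinsics" (3x3 intrinsics, pixels), "rvec" (rotation vector, rad) and "tvec" (3), from world to camera coordinates, as OpenCV has them; the wrist camera has in their place "mount" (4x4, takes a point from camera to tool coordinates, whose origin is the TCP and whose axes are the flange's). Camera axes: x right, y down, z forward; pixel columns grow to the right and rows downward; lengths in m; the calibration is good to about 2 mm. The wrist camera is an equidistant fisheye: a pixel r from the principal point sees the ray r / f radians off the axis. A picture is of the moment at which its call begins: read the wrist's pose just before it. There is no depth.
- robot.hand_in(): hands the job in; it is judged then, once.
Trained networks look in a picture, given as the dict that the camera call returned (one of the last four; its "shot" number tells which), for a name from the list of things; names that differ only in an ending like _2 or _b are one class to them, and where a whole thing is asked for, a point or a joint stands for the part that bears it (a point fixed in the world has none). Each returns a list of dicts, best first, with "score" (0 to 1); they miss things now and then, are a little off and sometimes report something else, mostly with a low value. They report only what shows in the picture. A call takes as long as a camera call. They do not tell look-alikes from the thing itself.
- robot.spot_in(picture, query): "at" ([x, y, z] in m, in world coordinates, good to about 4 mm: the middle of the surface that is visible of it).
- robot.outline_of(picture, query): "region" (400x640 bool, what is visible of it).
- robot.place_of(picture, query): "at" ([x, y, z] in m, in world coordinates, good to about 4 mm: a listed point, or the origin of a listed thing).
The state is a dict: "time": time; "q": joint angles; "joint_velocities": joint speeds; "joint_torque": joint torques, N m; "position": TCP position; "tool_rot": TCP orientation; "ft_force": force on the tool from outside, world axes, zero at the start; "moment": the same for the moment, N m; "grip_width": finger opening in m; "grip_force": force on a finger pad.
Only numpy, scipy, OpenCV 4.12 (cv2) and the standard library are available. Lean on these libraries where they do the work, as an engineer would, in place of code of your own. Each camera call takes 0.05 s, during which the arm holds its last target. There are 200 camera calls.

## Task

The strainer on the spray line is due for cleaning: unscrew its hexagonal metal cap (ordinary right-hand thread) gently, without forcing it sideways or pulling on the thread, and keep hold of it as it comes free, because a spring pushes it off. Then set the cap down in the flat steel parts tray, open side down, without dropping it, let go, and leave the other things on the bench where they are.

Things in the scene. Friction and masses are not known exactly. Their poses are not given: they have to be found in the camera images.
- cap: Loose metal cap, hexagonal outside, hollow below, screwed on the strainer's neck: 48 mm across flats, 55 across corners, 45 high (46.5 with the low disc on top), 0.17 kg. Origin: centre of its open underside; z up along the screw axis; the flats face 0, 60, 120 ... degrees from its x. Home, its underside is 2.5 mm above the strainer's shoulder.
- cap_top (a point): Centre of the cap's flat top, 45 mm above its origin. A spring inside pushes the cap up all the way, 4.5 N when home, 3 N when it comes off: let go then, it jumps off. The thread is spoilt by more than 22 N between cap and strainer (about 8 N of it there from the spring at rest): if you grip off-centre or do not rise with it, feel the force and give way.
- strainer: Grey round strainer body, 60 mm diameter, on a dark base plate 110 x 90 mm, fixed. Origin: centre of the plate's underside, on the screw axis, z up. Shoulder below the cap: 66 mm diameter, top at 80 mm height. Pipe stubs run along its x to 62 mm either side, at 42 mm height, 34 mm thick.
- neck_top (a point): Centre of the top of the strainer's neck (40 mm diameter, inside the cap), on the screw axis, 118.5 mm above the bench. Right-hand thread: anticlockwise seen from above unscrews; the thread is coarse, so the cap rises fast as it turns, and is off after about one and a quarter turns. Loose fit, about 0.5 mm of play sideways; friction holds the cap where it is left on the thread.
- tray: Flat open steel parts tray, fixed: 200 mm (x) by 180 mm (y) outside, walls 4 mm thick and 22 mm high, floor 4 mm thick. Empty. Origin: centre of its underside.
- nut: Bystander: loose dark steel hexagon blank, 36 across flats, 18 high, to be left alone.
- jar: Bystander: closed amber jar, 60 diameter, 80 high, to be left alone.
- pot: Bystander: black open pot, 100 diameter, 75 high, to be left alone.
- block_a: Bystander: terracotta-coloured wooden block 100 x 40 x 35 mm.
- block_b: Bystander: terracotta-coloured wooden block 90 x 45 x 30 mm.
- core: Bystander: terracotta-coloured ring, 80 diameter, 28 high, to be left alone.
- brush: Bystander: hand brush lying flat, to be left alone.
There are look-alikes about, which are no part of the job. Leave any red or yellow look-alike of the cap alone.

How it is judged:
By the outcome, as a careful person would: the job done as asked, in the order asked, and still so for the second after the job is handed in, with the robot touching nothing.
It also fails if it takes over 72 s, if anything falls off the work surface, if the arm or the gripper's body presses on something with over 40 N, if the wrist force passes 120 N, or if a joint passes its speed limit or range.

## Working session

There is one attempt and no reset: what is moved stays moved. The work goes in short steps, Python scripts to look and compute and a tool call to move; the robot and the scene stay as the last step left them, time stands still between calls to the robot, and variables do not carry over. Pictures are saved under pics/ and viewed, at most 10 in all, crops included, and the job is handed in when it is done.

Besides the shell and the picture viewer there is one more tool, called after "Call:" by a JSON object that holds its "api" and its "payload". servo_tool: Moves the arm, as the interface text tells. Its arguments: {"type":"object","properties":{"rows":{"type":"array","items":{"type":"number"}},"newtons":{"type":"number"}},"required":["rows"]}

```bash
mkdir -p pics; python3 - <<'E'
from rig import robot
import cv2,numpy as np
o=robot.get_obs();print(o)
ims=[]
for n in ["scene","side"]:
    p=robot.camera(n);cv2.imwrite(f"pics/{n}.png",p["pixels"][:,:,::-1])
    R,_=cv2.Rodrigues(np.array(p["rvec"]));print(n,"campos",(-R.T@np.array(p["tvec"]).ravel()).round(3))
    for q in ["cap","cap_top","neck_top","strainer","tray"]:
        for d in robot.place_of(p,q)[:3]:
            a=np.array(d["at"]);uv=cv2.projectPoints(a.reshape(1,3),p["rvec"],p["tvec"],p["intrinsics"],None)[0].ravel()
            print(q,round(d["score"],2),a.round(4),uv.round(0))
E
```

```text
{'time': 0.0, 'q': array([ 1.08451676e+00,  5.28466944e-01,  1.43393071e+00, -4.93831190e-06,
        1.18134870e+00, -1.78491707e-01]), 'joint_velocities': array([ 0.00097974, -0.00069342,  0.0001169 , -0.00154315,  0.00216911,
       -0.00124002]), 'joint_torque': array([ 5.18744691e-04, -4.40042675e+01, -1.76593155e+01,  6.31895405e-02,
        5.84899960e-02, -1.88714116e-04]), 'position': array([0.18896357, 0.59497815, 0.2215621 ]), 'tool_rot': array([ 1.53286179e-01,  9.88181253e-01, -1.01865586e-03, -3.49216988e-04]), 'ft_force': array([0.25966616, 0.69037752, 0.50720287]), 'moment': array([-0.01576642, -0.00117509, -0.00750292]), 'grip_force': 0.0, 'grip_width': 0.08680254484332404}
scene campos [ 1.134 -0.418  0.955]
cap 0.83 [0.5827 0.1436 0.0827] [381. 189.]
cap 0.62 [4.312e-01 1.176e-01 2.000e-04] [345. 179.]
cap 0.6 [ 5.165e-01  1.270e-02 -5.000e-04] [333. 209.]
cap_top 0.84 [0.4289 0.1122 0.0439] [344. 171.]
cap_top 0.79 [0.5218 0.0137 0.0474] [334. 200.]
cap_top 0.76 [0.5808 0.1425 0.1314] [383. 178.]
neck_top 0.62 [0.5759 0.1371 0.1143] [380. 182.]
neck_top 0.57 [0.5827 0.1396 0.128 ] [382. 180.]
strainer 0.71 [ 0.5789  0.1371 -0.0013] [376. 207.]
tray 0.59 [ 0.566  -0.2554  0.0028] [263. 258.]
side campos [ 0.201 -0.833  0.714]
cap 0.87 [0.5743 0.1381 0.0817] [312. 184.]
cap 0.81 [0.4275 0.1166 0.0045] [272. 217.]
cap 0.7 [ 0.3957  0.0314 -0.003 ] [270. 238.]
cap_top 0.83 [0.3981 0.034  0.0461] [269. 224.]
cap_top 0.74 [0.5776 0.1369 0.1289] [312. 171.]
cap_top 0.66 [0.5185 0.0121 0.0465] [310. 218.]
neck_top 0.65 [0.5772 0.1399 0.1165] [312. 174.]
strainer 0.73 [0.576  0.1411 0.0014] [312. 204.]
strainer 0.52 [ 0.4638 -0.4537 -0.0038] [369. 367.]
tray 0.72 [ 0.566  -0.2561 -0.0034] [367. 286.]
tray 0.24 [0.5766 0.1389 0.1196] [312. 173.]
```

View pics/scene.png

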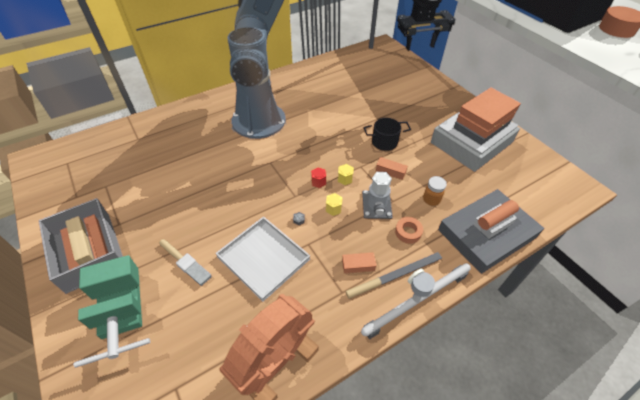

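View pics/side.png

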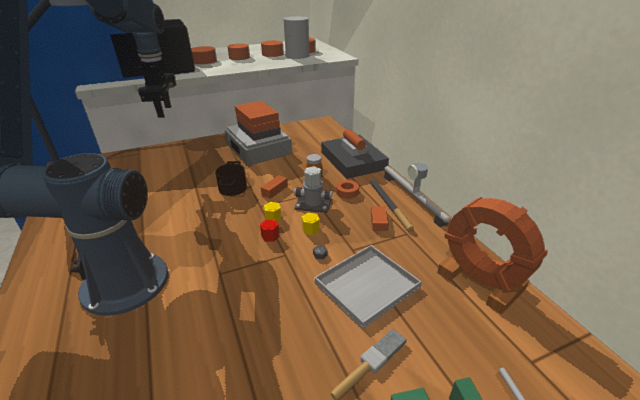

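The scene view shows the grey strainer with its metal cap at (381,180). The yellow and red look-alikes are at (345,174), (334,204) and (319,177), and the tray is at (263,258). The side view agrees: cap at (312,178), tray at (367,286). I'll move above the cap next.

Call:
{"api": "servo_tool", "payload": {"rows": [-1, -0.034, -0.021, 0, 0, -1, -0.034, -0.021, 0, 0, -1, -0.034, -0.021, 0, 0, -1, -0.034, -0.021, 0, 0, -1, -0.034, -0.021, 0, 0]}}

```text
time: 1.02
position: [0.3203, 0.4427, 0.2227]
tool_rot: [0.153, 0.988, 0.0, 0.0]
ft_force: [-0.5, 0.1, -0.3]
grip_width: 0.0874
grip_force: 0.0
```

Call:
{"api": "servo_tool", "payload": {"rows": [-1, -0.034, -0.021, 0, 0, -1, -0.034, -0.021, 0, 0, -1, -0.034, -0.021, 0, 0, -1, -0.034, -0.021, 0, 0, -1, -0.034, -0.021, 0, 0]}}

```text
time: 1.43
position: [0.4508, 0.2909, 0.2229]
tool_rot: [0.153, 0.988, 0.0, 0.0]
ft_force: [-0.6, 0.1, -0.5]
grip_width: 0.0874
grip_force: 0.0
```

Call:
{"api": "servo_tool", "payload": {"rows": [-1, -0.034, -0.021, 0, 0, -1, -0.034, -0.021, 0, 0, -1, -0.034, -0.021, 0, 0, -1, -0.034, -0.021, 0, 0, -1, 0, 0, 0, 0]}}

```text
time: 1.85
position: [0.5601, 0.1655, 0.223]
tool_rot: [0.156, 0.988, -0.001, 0.003]
ft_force: [0.6, 0.3, 0.1]
grip_width: 0.0867
grip_force: 0.0
```

```bash
cat > h.py <<'E'
from rig import robot
import cv2,numpy as np
from scipy.spatial.transform import Rotation as Ro
def wrist():
    o=robot.get_obs();return o,robot.camera("wrist")
def toworld(o,p,uv,z):
    K=np.array(p["intrinsics"]);M=np.array(p["mount"])
    d=(np.atleast_2d(uv)-K[:2,2])/[K[0,0],K[1,1]];th=np.linalg.norm(d,axis=1,keepdims=True)
    r=np.hstack([np.sin(th)*d/np.maximum(th,1e-9),np.cos(th)])
    R=Ro.from_quat(o["tool_rot"]).as_matrix()
    r=r@(R@M[:3,:3]).T; c=R@M[:3,3]+o["position"]
    return c+r*((z-c[2])/r[:,2:])
def topix(o,p,X):
    K=np.array(p["intrinsics"]);M=np.array(p["mount"]);R=Ro.from_quat(o["tool_rot"]).as_matrix()
    t=(np.atleast_2d(X)-o["position"])@R; c=(t-M[:3,3])@M[:3,:3]
    n=np.linalg.norm(c[:,:2],axis=1,keepdims=True);th=np.arctan2(n,c[:,2:])
    return c[:,:2]/n*th*[K[0,0],K[1,1]]+K[:2,2]
def st():
    o=robot.get_obs();T=Ro.from_quat(o["tool_rot"]).as_matrix()
    print("t",round(o["time"],2),"pos",o["position"].round(4),"toolx yaw",np.degrees(np.arctan2(T[1,0],T[0,0])).round(2),"tooly",T[:,1].round(3),"q",o["q"].round(3),"F",o["ft_force"].round(1),"M",o["moment"].round(2),"w",round(o["grip_width"],4),round(o["grip_force"],1))
    return o,T
E
python3 - <<'E'
from h import *
st();o,p=wrist();cv2.imwrite("pics/w1.png",p["pixels"][:,:,::-1])
print(np.array(p["mount"]).round(3),p["intrinsics"])
for q in ["cap","cap_top","neck_top"]:
    for d in robot.place_of(p,q)[:3]:
        print(q,round(d["score"],2),np.array(d["at"]).round(4),topix(o,p,d["at"]).round(0))
for d in robot.outline_of(p,"cap")[:3]:
    ys,xs=np.nonzero(d["region"]);print(d["score"],len(xs),xs.min(),xs.max(),ys.min(),ys.max())
E
```

```text
t 1.85 pos [0.5601 0.1655 0.223 ] toolx yaw 162.01 tooly [ 0.309  0.951 -0.   ] q [ 0.098  0.469  1.542 -0.003  1.124 -1.158] F [0.6 0.3 0.1] M [0.06 0.02 0.05] w 0.0867 0.0
[[ 0.    -0.955 -0.296  0.08 ]
 [ 1.     0.001 -0.    -0.001]
 [ 0.    -0.296  0.955 -0.162]
 [ 0.     0.     0.     1.   ]] [[309.70691629   0.         321.77705782]
 [  0.         309.70691629 198.87834965]
 [  0.           0.           1.        ]]
cap 0.81 [0.3963 0.0278 0.0007] [[183.  86.]]
cap 0.72 [0.5815 0.14   0.0799] [[306. 211.]]
cap 0.69 [0.4316 0.116  0.0018] [[252.  85.]]
cap_top 0.96 [0.3951 0.0308 0.0444] [[169.  83.]]
cap_top 0.77 [0.5176 0.0131 0.0457] [[191. 183.]]
cap_top 0.74 [0.4287 0.1166 0.0507] [[242.  80.]]
neck_top 0.48 [ 0.7282 -0.0301 -0.0025] [[238. 306.]]
0.9 2954 271 330 187 252
0.87 1840 220 272 60 106
0.78 1810 152 202 62 107
```

View pics/w1.png

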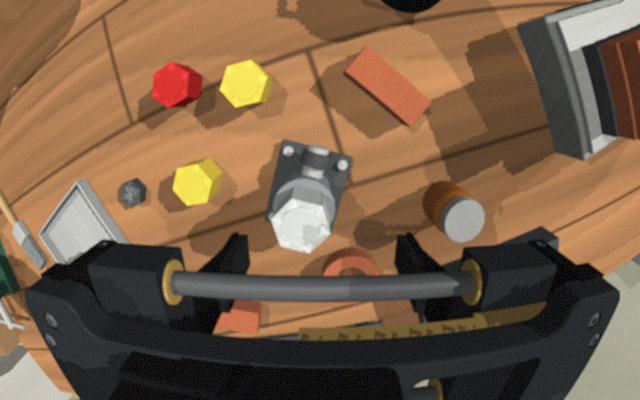

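The metal cap is at (301,222) in the wrist view, with the yellow and red look-alikes to the upper left and the jar at (462,220). I'll rectify the cap's top plane to get its orientation.

```bash
python3 - <<'E'
from h import *
o,p=wrist()
# rectify at z=.1275: x right, y up, 0.2mm/px
c0=np.array([.578,.139]);n=400;s=.0002
g=(np.arange(n)-n/2)*s
X,Y=np.meshgrid(c0[0]+g,c0[1]-g)
uv=topix(o,p,np.c_[X.ravel(),Y.ravel(),np.full(X.size,.1275)]).astype(np.float32).reshape(n,n,2)
im=cv2.remap(p["pixels"],uv[...,0],uv[...,1],cv2.INTER_CUBIC)
reg=robot.outline_of(p,"cap")[0]["region"].astype(np.uint8)*255
m=cv2.remap(reg,uv[...,0],uv[...,1],cv2.INTER_LINEAR)
im2=im.copy();cs,_=cv2.findContours((m>127).astype(np.uint8),0,1);cv2.drawContours(im2,cs,-1,(255,0,0),1)
out=np.hstack([im,im2]);cv2.imwrite("pics/r1.png",out[:,:,::-1]);np.save("im.npy",im)
E
```

```text
(no output)
```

View pics/r1.png

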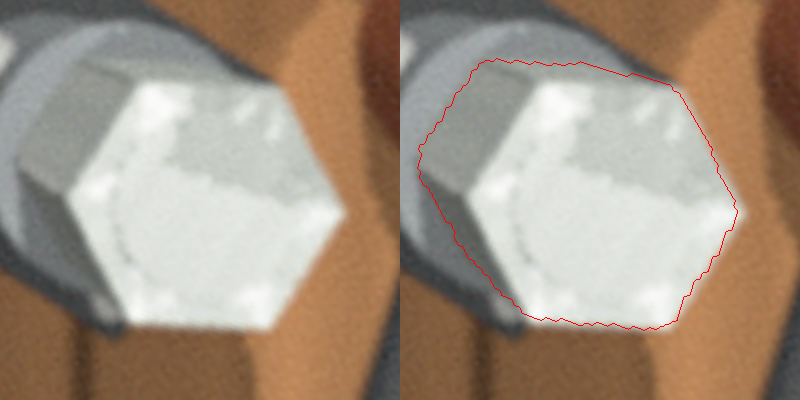

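Rectified, the cap's centre is at pixel (205,205), so world (0.579, 0.138), with its flats at about 28.5 + 60k degrees. I'll centre over it and pre-wind the wrist.

Call:
{"api": "servo_tool", "payload": {"rows": [-1, -0.0266, -0.0204, 0, 0, -1, 0, 0, 0, 7.1, -1, 0, 0, 0, 7.1, -1, 0, 0, 0, 7.1, -1, 0, 0, 0, 7.1]}}

```text
time: 2.62
position: [0.5723, 0.1448, 0.2226]
tool_rot: [0.393, 0.92, -0.0, -0.0]
ft_force: [0.1, -0.3, 0.1]
grip_width: 0.0869
grip_force: 0.0
```

Call:
{"api": "servo_tool", "payload": {"rows": [-1, 0, 0, 0, 7.1, -1, 0, 0, 0, 7.1, -1, 0, 0, 0, 7.1, -1, 0, 0, 0, 7.1, -1, 0, 0, 0, 7.1]}}

```text
time: 3.03
position: [0.5723, 0.1451, 0.2227]
tool_rot: [0.654, 0.756, -0.0, -0.0]
ft_force: [-0.3, -0.3, 0.1]
grip_width: 0.087
grip_force: 0.0
```

Call:
{"api": "servo_tool", "payload": {"rows": [-1, 0, 0, 0, 7.1, -1, 0, 0, 0, 7.1, -1, 0, 0, 0, 7.1, -1, 0, 0, 0, 7.1, -1, 0, 0, 0, 7.1]}}

```text
time: 3.45
position: [0.5722, 0.145, 0.2227]
tool_rot: [0.854, 0.521, -0.0, -0.0]
ft_force: [-0.8, -0.3, -0.1]
grip_width: 0.0871
grip_force: 0.0
```

Call:
{"api": "servo_tool", "payload": {"rows": [-1, 0, 0, 0, 7.1, -1, 0, 0, 0, 7.1, -1, 0, 0, 0, 7.1, -1, 0, 0, 0, 7.1, -1, 0, 0, 0, 7.1]}}

```text
time: 3.87
position: [0.5722, 0.1451, 0.2227]
tool_rot: [0.972, 0.235, -0.0, -0.0]
ft_force: [-0.1, 0.3, -0.2]
grip_width: 0.0872
grip_force: 0.0
```

Call:
{"api": "servo_tool", "payload": {"rows": [-1, 0, 0, 0, 7.1, -1, 0, 0, 0, 7.1, -1, 0, 0, 0, 7.1, -1, 0, 0, 0, 7.1, -1, 0, 0, 0, 0]}}

```text
time: 4.28
position: [0.5723, 0.1449, 0.2227]
tool_rot: [1.0, -0.008, -0.0, -0.0]
ft_force: [0.1, 0.2, -0.2]
grip_width: 0.0871
grip_force: 0.0
```

```bash
cat > fit.py <<'E'
from h import *
from scipy.optimize import minimize
def hexfit(o,p,z,c0,yaw0):
    """edge-gradient fit of the 24 mm-apothem top hexagon, plane z"""
    n=500;s=.0002;g=(np.arange(n)-n/2)*s
    X,Y=np.meshgrid(c0[0]+g,c0[1]-g)
    uv=topix(o,p,np.c_[X.ravel(),Y.ravel(),np.full(X.size,z)]).astype(np.float32).reshape(n,n,2)
    im=cv2.remap(p["pixels"],uv[...,0],uv[...,1],cv2.INTER_CUBIC)
    b=cv2.GaussianBlur(im,(0,0),4).astype(np.float32)
    G=np.hypot(sum(abs(cv2.Sobel(b[...,i],5,1,0)) for i in range(3)),sum(abs(cv2.Sobel(b[...,i],5,0,1)) for i in range(3)))
    G=np.minimum(G,np.percentile(G,97))
    def pts(v):
        a=np.radians(v[2])+np.arange(6)*np.pi/3;t=np.linspace(-.012,.012,60)
        return np.concatenate([np.c_[.024*np.cos(k)-t*np.sin(k),.024*np.sin(k)+t*np.cos(k)] for k in a])+v[:2]/1000
    def cost(v):
        q=(pts(v)/s*[1,-1]+n/2).astype(np.float32)
        return -float(cv2.remap(G,q[:,:1],q[:,1:],1).mean())
    best=min((minimize(cost,[dx,dy,yaw0+a],method="Nelder-Mead",options=dict(initial_simplex=[[dx,dy,yaw0+a],[dx+2,dy,yaw0+a],[dx,dy+2,yaw0+a],[dx,dy,yaw0+a+5]])) for dx in(-3,0,3) for dy in(-3,0,3) for a in (-8,0,8)),key=lambda r:r.fun)
    for q in (pts(best.x)/s*[1,-1]+n/2): cv2.circle(im,tuple(int(v) for v in q),0,(255,0,0),-1)
    return np.array(c0)+best.x[:2]/1000,best.x[2],best.fun,im
E
python3 - <<'E'
from fit import *
st();o,p=wrist()
c,y,f,im=hexfit(o,p,.1275,[.579,.138],28.5);print(c.round(4),y,f)
cv2.imwrite("pics/r2.png",np.hstack([im,cv2.resize(p["pixels"][120:320,200:450],(500,500))])[:,:,::-1][:, :800*2])
for d in robot.place_of(p,"cap_top")[:2]: print(d)
x=cv2.imread("pics/r2.png");cv2.imwrite("pics/r2.png",cv2.resize(x,(800,400)))
E
```

```text
t 4.28 pos [0.5723 0.1449 0.2227] toolx yaw -0.94 tooly [-0.016 -1.    -0.   ] q [0.059 0.481 1.522 0.    1.139 1.646] F [ 0.1  0.2 -0.2] M [-0.05  0.14 -0.01] w 0.0871 0.0
[0.5785 0.138 ] 27.783799147079275 -147.75729370117188
{'at': [0.5202, 0.0148, 0.0468], 'score': 0.92}
{'at': [0.3959, 0.0326, 0.0468], 'score': 0.7}
```

View pics/r2.png

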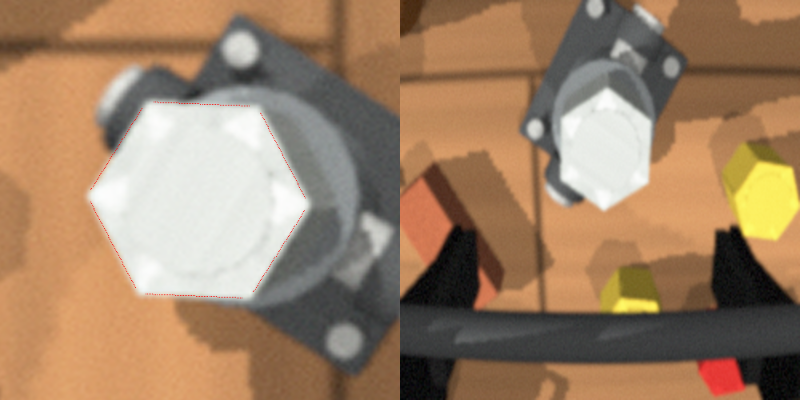

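Both fits agree: centre (0.5787, 0.138), flats at 27.8 + 60k degrees. Descending.

Call:
{"api": "servo_tool", "payload": {"rows": [-1, 0.0066, 0.0068, 0, 1.2, -1, 0, 0, 0.02, 0, -1, 0, 0, 0.02, 0, -1, 0, 0, 0.02, 0, -1, 0, 0, 0, 0]}}

```text
time: 4.8
position: [0.5771, 0.1362, 0.1589]
tool_rot: [1.0, -0.018, -0.004, 0.0]
ft_force: [-1.2, 0.1, 0.0]
grip_width: 0.0869
grip_force: 0.0
```

```bash
python3 - <<'E'
from h import *
st()
E
```

```text
t 4.8 pos [0.5771 0.1362 0.1589] toolx yaw -2.09 tooly [-0.037 -0.999  0.001] q [ 0.044  0.566  1.57  -0.     1.013  1.651] F [-1.2  0.1  0. ] M [-0.05  0.25 -0.02] w 0.0869 0.0
```

Call:
{"api": "servo_tool", "payload": {"rows": [-1, 0, 0, 0.022, 0, -1, 0, 0, 0.022, 0, -1, 0, 0, 0.02, 0, -1, 0, 0, 0, 0, -1, 0, 0, 0, 0]}}

```text
time: 5.22
position: [0.5796, 0.1366, 0.0985]
tool_rot: [1.0, -0.018, -0.001, 0.0]
ft_force: [1.2, 0.0, -0.0]
grip_width: 0.0868
grip_force: 0.0
```

```bash
python3 - <<'E'
from h import *
st()
E
```

```text
t 5.22 pos [0.5796 0.1366 0.0985] toolx yaw -2.12 tooly [-0.037 -0.999  0.   ] q [ 0.044  0.652  1.611 -0.     0.88   1.652] F [ 1.2  0.  -0. ] M [-0.01  0.15  0.06] w 0.0868 0.0
```

Call:
{"api": "servo_tool", "payload": {"rows": [-1, -0.0008, -0.0014, 0.003, 0, -1, 0, 0, 0, 0, 0, 0, 0, 0, 0, 1, 0, 0, 0, 0, 1, 0, 0, 0, 0], "newtons": 6}}

```text
time: 5.63
position: [0.5793, 0.1383, 0.0964]
tool_rot: [1.0, -0.019, 0.001, -0.0]
ft_force: [-0.1, 0.2, -0.6]
grip_width: 0.0744
grip_force: 0.0
```

Call:
{"api": "servo_tool", "payload": {"rows": [1, 0, 0, 0, 0, 1, 0, 0, 0, 0, 1, 0, 0, 0, 0, 1, 0, 0, 0, 0, 1, 0, 0, 0, 0]}}

```text
time: 6.05
position: [0.5787, 0.1386, 0.0956]
tool_rot: [1.0, -0.019, -0.0, -0.0]
ft_force: [-0.3, 1.5, 0.5]
grip_width: 0.0479
grip_force: 6.0
```

```bash
python3 - <<'E'
from h import *
st()
E
```

```text
t 6.05 pos [0.5787 0.1386 0.0956] toolx yaw -2.15 tooly [-0.038 -0.999 -0.001] q [4.700e-02 6.550e-01 1.615e+00 1.000e-03 8.720e-01 1.655e+00] F [-0.3  1.5  0.5] M [ 0.23  0.25 -0.02] w 0.0479 6.0
```

Call:
{"api": "servo_tool", "payload": {"rows": [1, 0, 0, 0, 0, 1, 0, 0, 0, 0, 1, 0, 0, -0.0001, -4, 1, 0, 0, -0.0001, -4, 1, 0, 0, 0, 0], "newtons": 20}}

```text
time: 6.47
position: [0.5791, 0.1387, 0.0959]
tool_rot: [0.999, 0.052, 0.0, -0.0]
ft_force: [0.0, 1.5, 1.6]
grip_width: 0.0482
grip_force: 20.0
```

```bash
python3 - <<'E'
from h import *
st()
E
```

```text
t 6.47 pos [0.5791 0.1387 0.0959] toolx yaw 5.93 tooly [ 0.103 -0.995 -0.001] q [4.700e-02 6.550e-01 1.614e+00 1.000e-03 8.720e-01 1.514e+00] F [0.  1.5 1.6] M [0.46 0.23 0.09] w 0.0482 20.0
```

Call:
{"api": "servo_tool", "payload": {"rows": [1, 0, 0, -0.00015, -5, 1, 0, 0, -0.00015, -5, 1, 0, 0, -0.00015, -5, 1, 0, 0, -0.00015, -5, 1, 0, 0, 0, 0]}}

```text
time: 6.88
position: [0.579, 0.1391, 0.0967]
tool_rot: [0.975, 0.224, 0.001, -0.001]
ft_force: [-0.2, 4.6, 3.4]
grip_width: 0.0478
grip_force: 20.0
```

```bash
python3 - <<'E'
from h import *
st()
E
```

```text
t 6.88 pos [0.579  0.1391 0.0967] toolx yaw 25.84 tooly [ 0.436 -0.9   -0.001] q [0.048 0.654 1.614 0.002 0.873 1.166] F [-0.2  4.6  3.4] M [ 0.63  0.23 -0.02] w 0.0478 20.0
```

Call:
{"api": "servo_tool", "payload": {"rows": [1, 0.0003, -0.0005, -0.0004, -3, 1, 0, 0, -0.0002, -5, 1, 0, 0, -0.0002, -5, 1, 0, 0, -0.0002, -5, 1, 0, 0, 0, 0]}}

```text
time: 7.3
position: [0.5788, 0.1391, 0.0976]
tool_rot: [0.928, 0.373, 0.0, -0.0]
ft_force: [-1.2, 4.2, 3.2]
grip_width: 0.0481
grip_force: 20.0
```

```bash
python3 - <<'E'
from h import *
st()
E
```

```text
t 7.3 pos [0.5788 0.1391 0.0976] toolx yaw 43.77 tooly [ 0.692 -0.722 -0.   ] q [0.048 0.652 1.613 0.    0.876 0.855] F [-1.2  4.2  3.2] M [ 0.5   0.31 -0.  ] w 0.0481 20.0
```

Call:
{"api": "servo_tool", "payload": {"rows": [1, 0.0003, -0.0006, -0.0003, -4, 1, 0, 0, -0.0002, -5, 1, 0, 0, -0.0002, -5, 1, 0, 0, -0.0002, -5, 1, 0, 0, -0.0002, -5]}}

```text
time: 7.72
position: [0.5787, 0.1393, 0.0986]
tool_rot: [0.83, 0.558, 0.0, 0.0]
ft_force: [0.4, 2.2, 2.3]
grip_width: 0.048
grip_force: 20.0
```

```bash
python3 - <<'E'
from h import *
st()
E
```

```text
t 7.72 pos [0.5787 0.1393 0.0986] toolx yaw 67.8 tooly [ 0.926 -0.378  0.   ] q [ 0.049  0.651  1.613 -0.     0.878  0.436] F [0.4 2.2 2.3] M [ 0.33  0.16 -0.06] w 0.048 20.0
```

Call:
{"api": "servo_tool", "payload": {"rows": [1, 0.0002, 0, -0.00025, -6, 1, 0, 0, -0.00025, -6, 1, 0, 0, -0.00025, -6, 1, 0, 0, -0.00025, -6, 1, 0, 0, -0.00025, -6]}}

```text
time: 8.13
position: [0.5786, 0.1395, 0.0999]
tool_rot: [0.657, 0.754, -0.0, 0.0]
ft_force: [-1.5, 3.1, 3.3]
grip_width: 0.0479
grip_force: 20.0
```

```bash
python3 - <<'E'
from h import *
st()
E
```

```text
t 8.13 pos [0.5786 0.1395 0.0999] toolx yaw 97.87 tooly [ 0.991  0.137 -0.   ] q [ 0.049  0.649  1.612 -0.     0.881 -0.088] F [-1.5  3.1  3.3] M [ 0.3   0.18 -0.08] w 0.0479 20.0
```

Call:
{"api": "servo_tool", "payload": {"rows": [1, 0.0003, -0.0001, -0.0004, -6, 1, 0, 0, -0.00027, -6, 1, 0, 0, -0.00027, -6, 1, 0, 0, -0.00027, -6, 1, 0, 0, -0.00027, -6]}}

```text
time: 8.55
position: [0.5782, 0.1397, 0.1015]
tool_rot: [0.439, 0.898, -0.0, -0.0]
ft_force: [-1.1, 1.7, 4.1]
grip_width: 0.0479
grip_force: 20.0
```

```bash
python3 - <<'E'
from h import *
st()
E
```

```text
t 8.55 pos [0.5782 0.1397 0.1015] toolx yaw 127.86 tooly [ 0.79   0.614 -0.001] q [ 0.05   0.646  1.611 -0.     0.885 -0.611] F [-1.1  1.7  4.1] M [ 0.3   0.26 -0.04] w 0.0479 20.0
```

Call:
{"api": "servo_tool", "payload": {"rows": [1, 0.0002, 0, -0.00045, -6, 1, 0, 0, -0.00027, -6, 1, 0, 0, -0.00027, -6, 1, 0, 0, -0.00027, -6, 1, 0, 0, -0.00027, -6]}}

```text
time: 8.97
position: [0.5781, 0.1395, 0.1031]
tool_rot: [0.192, 0.981, -0.001, -0.0]
ft_force: [-1.7, 0.3, 5.1]
grip_width: 0.0482
grip_force: 20.0
```

```bash
python3 - <<'E'
from h import *
st()
E
```

```text
t 8.97 pos [0.5781 0.1395 0.1031] toolx yaw 157.87 tooly [ 0.377  0.926 -0.001] q [ 5.000e-02  6.440e-01  1.611e+00 -1.000e-03  8.880e-01 -1.134e+00] F [-1.7  0.3  5.1] M [ 0.18  0.32 -0.07] w 0.0482 20.0
```

Call:
{"api": "servo_tool", "payload": {"rows": [1, 0.0002, -0.0001, -0.0006, -6, 1, 0, 0, -0.0003, -6, 1, 0, 0, -0.0003, -6, 1, 0, 0, -0.0003, -6, 1, 0, 0, -0.0003, -6]}}

```text
time: 9.38
position: [0.578, 0.1394, 0.1048]
tool_rot: [-0.069, 0.998, -0.001, -0.0]
ft_force: [-1.4, 0.7, 4.5]
grip_width: 0.0478
grip_force: 20.0
```

```bash
python3 - <<'E'
from h import *
st()
E
```

```text
t 9.38 pos [0.578  0.1394 0.1048] toolx yaw -172.13 tooly [-0.137  0.991 -0.001] q [ 4.900e-02  6.410e-01  1.610e+00 -1.000e-03  8.910e-01 -1.658e+00] F [-1.4  0.7  4.5] M [ 0.09  0.26 -0.02] w 0.0478 20.0
```

Call:
{"api": "servo_tool", "payload": {"rows": [1, 0.0002, 0, -0.0005, -6, 1, 0, 0, -0.0003, -6, 1, 0, 0, -0.0003, -6, 1, 0, 0, -0.0003, -6, 1, 0, 0, -0.0003, -6]}}

```text
time: 9.8
position: [0.578, 0.1392, 0.1065]
tool_rot: [-0.325, 0.946, -0.001, -0.0]
ft_force: [-0.6, -0.1, 3.7]
grip_width: 0.0477
grip_force: 20.0
```

```bash
python3 - <<'E'
from h import *
st()
E
```

```text
t 9.8 pos [0.578  0.1392 0.1065] toolx yaw -142.12 tooly [-0.614  0.789 -0.001] q [ 4.900e-02  6.390e-01  1.610e+00 -2.000e-03  8.940e-01 -2.182e+00] F [-0.6 -0.1  3.7] M [ 0.09  0.21 -0.05] w 0.0477 20.0
```

Call:
{"api": "servo_tool", "payload": {"rows": [1, 0, 0, -0.0004, -5, 1, 0, 0, -0.00025, -5, 1, 0, 0, -0.00025, -5, 1, 0, 0, -0.00025, -5, 1, 0, 0, -0.0001, 0]}}

```text
time: 10.22
position: [0.5782, 0.1391, 0.1077]
tool_rot: [-0.483, 0.876, -0.001, -0.0]
ft_force: [-0.6, -1.4, 2.0]
grip_width: 0.0477
grip_force: 20.0
```

```bash
python3 - <<'E'
from h import *
st()
E
```

```text
t 10.22 pos [0.5782 0.1391 0.1077] toolx yaw -122.27 tooly [-0.846  0.534 -0.001] q [ 4.900e-02  6.370e-01  1.609e+00 -2.000e-03  8.960e-01 -2.528e+00] F [-0.6 -1.4  2. ] M [-0.06  0.18  0.01] w 0.0477 20.0
```

Call:
{"api": "servo_tool", "payload": {"rows": [0.8, 0, 0, 0, 0, 0, 0, 0, 0, 0, -1, 0, 0, 0, 0, -1, 0, 0, 0, 0, -1, 0, 0, 0, 0], "newtons": 6}}

```text
time: 10.63
position: [0.5777, 0.1401, 0.107]
tool_rot: [-0.483, 0.875, 0.0, -0.0]
ft_force: [0.6, 0.5, -0.1]
grip_width: 0.0607
grip_force: 0.0
```

```bash
python3 - <<'E'
from h import *
st()
E
```

```text
t 10.63 pos [0.5777 0.1401 0.107 ] toolx yaw -122.2 tooly [-0.846  0.533  0.001] q [ 0.05   0.638  1.609  0.     0.895 -2.53 ] F [ 0.6  0.5 -0.1] M [0.07 0.06 0.  ] w 0.0607 0.0
```

Call:
{"api": "servo_tool", "payload": {"rows": [-1, 0, 0, 0, 0, -1, 0, 0, 0, 0, -1, 0, 0, 0, 7, -1, 0, 0, 0, 7, -1, 0, 0, 0, 7]}}

```text
time: 11.05
position: [0.578, 0.1401, 0.1073]
tool_rot: [-0.313, 0.95, 0.0, -0.0]
ft_force: [-0.5, -0.3, -0.1]
grip_width: 0.0858
grip_force: 0.0
```

Call:
{"api": "servo_tool", "payload": {"rows": [-1, 0, 0, 0, 7, -1, 0, 0, 0, 7, -1, 0, 0, 0, 7, -1, 0, 0, 0, 7, -1, 0, 0, 0, 7]}}

```text
time: 11.47
position: [0.5779, 0.1401, 0.1073]
tool_rot: [-0.013, 1.0, 0.0, -0.0]
ft_force: [-0.2, -0.2, 0.8]
grip_width: 0.0869
grip_force: 0.0
```

Call:
{"api": "servo_tool", "payload": {"rows": [-1, 0, 0, 0, 7, -1, 0, 0, 0, 7, -1, 0, 0, 0, 7, -1, 0, 0, 0, 7, -1, 0, 0, 0, 7]}}

```text
time: 11.88
position: [0.578, 0.1401, 0.1073]
tool_rot: [0.288, 0.958, -0.0, -0.0]
ft_force: [-0.8, 0.3, 0.5]
grip_width: 0.0869
grip_force: 0.0
```

Call:
{"api": "servo_tool", "payload": {"rows": [-1, 0, 0, 0, 7, -1, 0, 0, 0, 7, -1, 0, 0, 0, 7, -1, 0, 0, 0, 7, -1, 0, 0, 0, 7]}}

```text
time: 12.3
position: [0.578, 0.1401, 0.1073]
tool_rot: [0.563, 0.827, -0.0, -0.0]
ft_force: [1.3, -0.6, 0.2]
grip_width: 0.0872
grip_force: 0.0
```

Call:
{"api": "servo_tool", "payload": {"rows": [-1, 0, 0, 0, 7, -1, 0, 0, 0, 7, -1, 0, 0, 0, 7, -1, 0, 0, 0, 7, -1, 0, 0, 0, 7]}}

```text
time: 12.72
position: [0.5779, 0.1402, 0.1073]
tool_rot: [0.785, 0.619, -0.0, -0.0]
ft_force: [0.2, -0.4, -0.1]
grip_width: 0.0873
grip_force: 0.0
```

Call:
{"api": "servo_tool", "payload": {"rows": [-1, 0, 0, 0, 7, -1, 0, 0, 0, 7, -1, 0, 0, 0, 7, -1, 0, 0, 0, 7, -1, 0, 0, 0, 7]}}

```text
time: 13.13
position: [0.578, 0.1402, 0.1073]
tool_rot: [0.935, 0.354, -0.0, -0.0]
ft_force: [-0.1, -0.4, 0.6]
grip_width: 0.0868
grip_force: 0.0
```

Call:
{"api": "servo_tool", "payload": {"rows": [-1, 0, 0, 0, 7, -1, 0, 0, 0, 7, -1, 0, 0, 0, 7, -1, 0, 0, 0, 7, -1, 0, 0, 0, 7]}}

```text
time: 13.55
position: [0.578, 0.1402, 0.1073]
tool_rot: [0.998, 0.057, -0.0, -0.0]
ft_force: [0.2, -0.2, 0.2]
grip_width: 0.0871
grip_force: 0.0
```

Call:
{"api": "servo_tool", "payload": {"rows": [-1, 0, 0, 0, 7, -1, 0, 0, 0, 2, -1, 0, 0, 0, 0, -1, 0, 0, 0, 0]}}

```text
time: 13.88
position: [0.5779, 0.1401, 0.1073]
tool_rot: [1.0, -0.018, -0.0, 0.0]
ft_force: [-0.1, 0.1, 0.1]
grip_width: 0.0873
grip_force: 0.0
```

```bash
python3 - <<'E'
from h import *
st()
E
```

```text
t 13.88 pos [0.5779 0.1401 0.1073] toolx yaw -2.07 tooly [-0.036 -0.999  0.   ] q [0.05  0.637 1.609 0.    0.896 1.657] F [-0.1  0.1  0.1] M [-0.04  0.16  0.04] w 0.0873 0.0
```

Call:
{"api": "servo_tool", "payload": {"rows": [-1, 0.0004, 0.0008, 0, 0, 0, 0, 0, 0, 0, 1, 0, 0, 0, 0, 1, 0, 0, 0, 0, 1, 0, 0, 0, 0], "newtons": 6}}

```text
time: 14.3
position: [0.5784, 0.1392, 0.1074]
tool_rot: [1.0, -0.019, -0.0, -0.0]
ft_force: [-0.5, -0.1, 0.7]
grip_width: 0.0678
grip_force: 0.0
```

Call:
{"api": "servo_tool", "payload": {"rows": [1, 0, 0, 0, 0, 1, 0, 0, 0, 0, 1, 0, 0, 0, 0, 1, 0, 0, 0, 0, 1, 0, 0, 0, 0]}}

```text
time: 14.72
position: [0.5784, 0.1393, 0.1075]
tool_rot: [1.0, -0.019, 0.0, -0.0]
ft_force: [-0.3, 0.4, 0.2]
grip_width: 0.0486
grip_force: 6.0
```

Call:
{"api": "servo_tool", "payload": {"rows": [1, 0, 0, 0, 0, 1, 0, 0, 0, 0, 1, 0, 0, -0.0003, -6, 1, 0, 0, -0.0003, -6, 1, 0, 0, 0, 0], "newtons": 20}}

```text
time: 15.13
position: [0.5784, 0.1394, 0.1081]
tool_rot: [0.996, 0.087, 0.0, -0.0]
ft_force: [-0.6, 0.2, -0.7]
grip_width: 0.0476
grip_force: 20.0
```

```bash
python3 - <<'E'
from h import *
st()
E
```

```text
t 15.13 pos [0.5784 0.1394 0.1081] toolx yaw 9.97 tooly [ 0.173 -0.985 -0.   ] q [0.049 0.636 1.608 0.    0.897 1.445] F [-0.6  0.2 -0.7] M [ 0.05  0.13 -0.01] w 0.0476 20.0
```

Call:
{"api": "servo_tool", "payload": {"rows": [1, 0, 0, -0.0003, -6, 1, 0, 0, -0.0003, -6, 1, 0, 0, -0.0003, -6, 1, 0, 0, -0.0003, -6, 1, 0, 0, -0.0003, -6]}}

```text
time: 15.55
position: [0.5786, 0.1393, 0.1097]
tool_rot: [0.94, 0.342, 0.0, 0.0]
ft_force: [0.2, 1.4, 0.9]
grip_width: 0.048
grip_force: 20.0
```

Call:
{"api": "servo_tool", "payload": {"rows": [1, 0, 0, -0.0003, -6, 1, 0, 0, -0.0003, -6, 1, 0, 0, -0.0003, -6, 1, 0, 0, -0.0003, -6, 1, 0, 0, -0.0003, -6]}}

```text
time: 15.97
position: [0.5786, 0.1394, 0.1113]
tool_rot: [0.819, 0.573, 0.0, 0.0]
ft_force: [0.3, 1.5, 1.8]
grip_width: 0.0475
grip_force: 20.0
```

```bash
python3 - <<'E'
from h import *
st()
E
```

```text
t 15.97 pos [0.5786 0.1394 0.1113] toolx yaw 69.98 tooly [ 0.94  -0.342  0.   ] q [0.049 0.632 1.606 0.    0.903 0.398] F [0.3 1.5 1.8] M [ 0.02  0.11 -0.02] w 0.0475 20.0
```

Call:
{"api": "servo_tool", "payload": {"rows": [1, 0.0001, 0, -0.0004, -6, 1, 0, 0, -0.0003, -6, 1, 0, 0, -0.0003, -6, 1, 0, 0, -0.0003, -6, 1, 0, 0, -0.0003, -6]}}

```text
time: 16.38
position: [0.5785, 0.1394, 0.1129]
tool_rot: [0.643, 0.766, 0.0, 0.0]
ft_force: [0.2, 1.5, 0.6]
grip_width: 0.0479
grip_force: 20.0
```

Call:
{"api": "servo_tool", "payload": {"rows": [1, 0, 0, -0.0003, -6, 1, 0, 0, -0.0003, -6, 1, 0, 0, -0.0003, -6, 1, 0, 0, -0.0003, -6, 1, 0, 0, -0.0003, -6]}}

```text
time: 16.8
position: [0.5786, 0.1393, 0.1145]
tool_rot: [0.423, 0.906, 0.0, 0.0]
ft_force: [-0.6, 1.1, 1.4]
grip_width: 0.0479
grip_force: 20.0
```

```bash
python3 - <<'E'
from h import *
st()
E
```

```text
t 16.8 pos [0.5786 0.1393 0.1145] toolx yaw 129.98 tooly [0.766 0.643 0.   ] q [ 0.049  0.627  1.604 -0.     0.91  -0.649] F [-0.6  1.1  1.4] M [ 0.04  0.05 -0.04] w 0.0479 20.0
```

372° turned, 19 mm risen, and the forces are small.

Call:
{"api": "servo_tool", "payload": {"rows": [1, 0, 0, -0.0004, -6, 1, 0, 0, -0.0003, -6, 1, 0, 0, -0.0003, -6, 1, 0, 0, -0.0003, -6, 1, 0, 0, -0.0003, -6]}}

```text
time: 17.22
position: [0.5786, 0.1393, 0.116]
tool_rot: [0.174, 0.985, 0.0, 0.0]
ft_force: [-0.5, 1.0, 0.4]
grip_width: 0.048
grip_force: 20.0
```

Call:
{"api": "servo_tool", "payload": {"rows": [1, 0, 0, -0.0003, -6, 1, 0, 0, -0.0003, -6, 1, 0, 0, -0.0003, -6, 1, 0, 0, -0.0003, -6, 1, 0, 0, -0.0003, -6]}}

```text
time: 17.63
position: [0.5786, 0.1393, 0.1175]
tool_rot: [-0.087, 0.996, -0.0, 0.0]
ft_force: [0.1, -0.3, 1.8]
grip_width: 0.048
grip_force: 20.0
```

```bash
python3 - <<'E'
from h import *
st()
E
```

```text
t 17.63 pos [0.5786 0.1393 0.1175] toolx yaw -170.01 tooly [-0.173  0.985 -0.   ] q [ 0.049  0.623  1.602 -0.     0.917 -1.696] F [ 0.1 -0.3  1.8] M [ 0.05  0.05 -0.01] w 0.048 20.0
```

Call:
{"api": "servo_tool", "payload": {"rows": [1, 0, 0, -0.0003, -6, 1, 0, 0, -0.0003, -6, 1, 0, 0, -0.0003, -6, 1, 0, 0, -0.0003, -6, 1, 0, 0, -0.0003, -6], "newtons": 25}}

```text
time: 18.05
position: [0.5786, 0.1392, 0.119]
tool_rot: [-0.342, 0.94, -0.0, 0.0]
ft_force: [-0.0, 0.0, 0.9]
grip_width: 0.0477
grip_force: 25.0
```

Call:
{"api": "servo_tool", "payload": {"rows": [1, 0, 0, -0.0003, -6, 1, 0, 0, -0.0003, -6, 1, 0, 0, -0.0003, -6, 1, 0, 0, -0.0003, -6, 1, 0, 0, 0, 0]}}

```text
time: 18.47
position: [0.5787, 0.1392, 0.1203]
tool_rot: [-0.529, 0.849, -0.0, 0.0]
ft_force: [-0.4, -0.4, 2.1]
grip_width: 0.0478
grip_force: 25.0
```

```bash
python3 - <<'E'
from h import *
st()
E
```

```text
t 18.47 pos [0.5787 0.1392 0.1203] toolx yaw -116.17 tooly [-0.897  0.441 -0.001] q [ 0.049  0.619  1.6   -0.     0.922 -2.636] F [-0.4 -0.4  2.1] M [0.07 0.08 0.02] w 0.0478 25.0
```

Call:
{"api": "servo_tool", "payload": {"rows": [1, 0, 0, -0.0003, 0, 1, 0, 0, -0.0003, 0, 1, 0, 0, 0, 0]}}

```text
time: 18.72
position: [0.5787, 0.1392, 0.1207]
tool_rot: [-0.528, 0.849, -0.0, 0.0]
ft_force: [-0.8, -1.0, 1.0]
grip_width: 0.0481
grip_force: 25.0
```

Call:
{"api": "servo_tool", "payload": {"rows": [1, 0, 0, -0.0003, 0, 1, 0, 0, -0.0003, 0, 1, 0, 0, 0, 0]}}

```text
time: 18.97
position: [0.5786, 0.1392, 0.1213]
tool_rot: [-0.529, 0.849, -0.0, 0.0]
ft_force: [0.7, -0.5, 1.4]
grip_width: 0.0481
grip_force: 25.0
```

It is free: 1.2 mm of lift brought no pull from the thread. Lifting on slowly.

Call:
{"api": "servo_tool", "payload": {"rows": [1, 0, 0, -0.001, 0, 1, 0, 0, -0.002, 0, 1, 0, 0, -0.003, 0, 1, 0, 0, -0.004, 0, 1, 0, 0, -0.005, 0]}}

```text
time: 19.38
position: [0.5774, 0.1394, 0.1359]
tool_rot: [-0.529, 0.849, 0.001, -0.001]
ft_force: [-0.4, 0.9, -2.6]
grip_width: 0.0478
grip_force: 25.0
```

Call:
{"api": "servo_tool", "payload": {"rows": [1, 0, 0, -0.01, 0, 1, 0, 0, -0.015, 0, 1, 0, 0, -0.02, 0, 1, 0, 0, -0.02, 0, 1, 0, 0, -0.01, 0]}}

```text
time: 19.8
position: [0.5792, 0.1396, 0.214]
tool_rot: [-0.529, 0.849, -0.001, 0.001]
ft_force: [0.1, 0.4, -1.7]
grip_width: 0.0476
grip_force: 25.0
```

```bash
python3 - <<'E'
from h import *
o,T=st();d=np.array([.566,-.255,0])-o["position"];print("tool delta",(T.T@d).round(4))
p=robot.camera("side")
print([(np.array(d["at"]).round(3),round(d["score"],2)) for d in robot.place_of(p,"cap")[:4]])
cv2.imwrite("pics/s2.png",cv2.resize(p["pixels"][80:330,180:480],(720,600))[:,:,::-1])
E
```

```text
t 19.8 pos [0.5792 0.1396 0.214 ] toolx yaw -116.13 tooly [-0.898  0.44  -0.003] q [ 0.049  0.496  1.52   0.     1.122 -2.637] F [ 0.1  0.4 -1.7] M [ 0.04 -0.03  0.  ] w 0.0476 25.0
tool delta [ 0.3604 -0.1613  0.2138]
[(array([ 0.521,  0.014, -0.004]), 0.82), (array([0.429, 0.117, 0.005]), 0.68), (array([0.573, 0.141, 0.202]), 0.65), (array([ 0.392,  0.033, -0.005]), 0.63)]
```

View pics/s2.png

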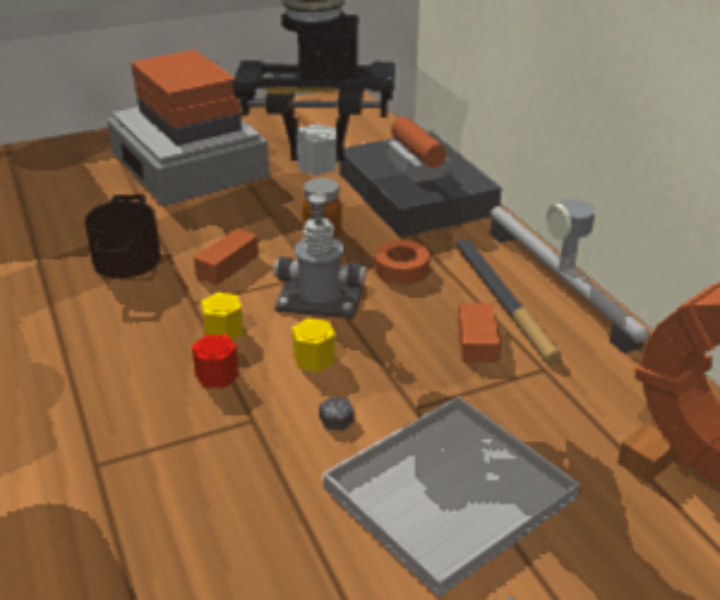

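The picture shows the cap held upright at (317,148), the bare neck and spring at (318,235), and everything else where it was. I'll unwind the wrist, then carry the cap over the tray.

Call:
{"api": "servo_tool", "payload": {"rows": [1, 0, 0, 0, 7, 1, 0, 0, 0, 7, 1, 0, 0, 0, 7, 1, 0, 0, 0, 7, 1, 0, 0, 0, 7]}}

```text
time: 20.32
position: [0.5772, 0.1393, 0.2096]
tool_rot: [-0.246, 0.969, 0.0, -0.002]
ft_force: [-0.8, 0.5, -2.0]
grip_width: 0.0477
grip_force: 25.0
```

Call:
{"api": "servo_tool", "payload": {"rows": [1, 0, 0, 0, 7, 1, 0, 0, 0, 7, 1, 0, 0, 0, 7, 1, 0, 0, 0, 7, 1, 0, 0, 0, 7]}}

```text
time: 20.73
position: [0.5772, 0.1393, 0.2096]
tool_rot: [0.057, 0.998, -0.0, -0.002]
ft_force: [0.9, 0.3, -2.2]
grip_width: 0.0478
grip_force: 25.0
```

Call:
{"api": "servo_tool", "payload": {"rows": [1, 0, 0, 0, 7, 1, 0, 0, 0, 7, 1, 0, 0, 0, 7, 1, -0.007, -0.015, 0, 0, 1, -0.014, -0.03, 0, 0]}}

```text
time: 21.15
position: [0.5754, 0.0923, 0.2097]
tool_rot: [0.233, 0.973, 0.001, -0.002]
ft_force: [0.5, -0.9, -1.5]
grip_width: 0.0481
grip_force: 25.0
```

Call:
{"api": "servo_tool", "payload": {"rows": [1, -0.014, -0.03, 0, 0, 1, -0.014, -0.03, 0, 0, 1, -0.014, -0.03, 0, 0, 1, -0.014, -0.03, 0, 0, 1, -0.014, -0.03, 0, 0]}}

```text
time: 21.57
position: [0.5691, -0.0768, 0.2097]
tool_rot: [0.235, 0.972, 0.0, -0.002]
ft_force: [1.3, -0.5, -1.1]
grip_width: 0.0479
grip_force: 25.0
```

Call:
{"api": "servo_tool", "payload": {"rows": [1, -0.014, -0.03, 0, 0, 1, -0.014, -0.03, 0, 0, 1, -0.014, -0.03, 0, 0, 1, -0.014, -0.03, 0, 0, 1, -0.007, -0.015, 0, 0]}}

```text
time: 21.98
position: [0.5641, -0.2283, 0.2098]
tool_rot: [0.236, 0.972, -0.001, -0.001]
ft_force: [0.5, 0.0, -0.5]
grip_width: 0.0476
grip_force: 25.0
```

Call:
{"api": "servo_tool", "payload": {"rows": [1, -0.014, -0.03, 0, 0, 1, 0, 0, 0, 0, 1, 0, 0, 0, 0]}}

```text
time: 22.23
position: [0.563, -0.2585, 0.2099]
tool_rot: [0.236, 0.972, 0.001, -0.001]
ft_force: [-0.2, 0.2, -1.7]
grip_width: 0.048
grip_force: 25.0
```

```bash
python3 - <<'E'
from h import *
o,T=st();d=np.array([.566,-.255,0])-o["position"];print("tool delta",(T.T@d).round(4))
E
```

```text
t 22.23 pos [ 0.563  -0.2585  0.2099] toolx yaw 152.7 tooly [0.459 0.889 0.001] q [-6.110e-01  5.350e-01  1.458e+00  1.000e-03  1.151e+00 -1.705e+00] F [-0.2  0.2 -1.7] M [ 0.    0.01 -0.03] w 0.048 25.0
tool delta [-0.0015  0.0043  0.2099]
```

Call:
{"api": "servo_tool", "payload": {"rows": [1, -0.0015, 0.004, 0.02, 0, 1, 0, 0, 0.04, 0, 1, 0, 0, 0.04, 0, 1, 0, 0, 0.035, 0, 1, 0, 0, 0.025, 0]}}

```text
time: 22.65
position: [0.5648, -0.2513, 0.0475]
tool_rot: [0.234, 0.972, 0.001, -0.003]
ft_force: [0.7, -0.5, -2.3]
grip_width: 0.0479
grip_force: 25.0
```

Call:
{"api": "servo_tool", "payload": {"rows": [1, 0, 0, 0.015, 0, 1, 0, 0, 0.005, 0, 1, 0, 0, 0, 0, 1, 0, 0, 0, 0]}}

```text
time: 22.98
position: [0.5673, -0.254, 0.0316]
tool_rot: [0.234, 0.972, 0.0, 0.0]
ft_force: [0.9, 0.0, -1.2]
grip_width: 0.0475
grip_force: 25.0
```

```bash
python3 - <<'E'
from h import *
st()
E
```

```text
t 22.98 pos [ 0.5673 -0.254   0.0316] toolx yaw 152.92 tooly [0.455 0.89  0.   ] q [-0.601  0.778  1.571  0.     0.793 -1.699] F [ 0.9  0.  -1.2] M [-0.    0.01 -0.02] w 0.0475 25.0
```

Call:
{"api": "servo_tool", "payload": {"rows": [1, 0, 0, 0.006, 0, 1, 0, 0, 0.004, 0, 1, 0, 0, 0.001, 0, 1, 0, 0, 0, 0]}}

```text
time: 23.32
position: [0.5669, -0.2548, 0.0204]
tool_rot: [0.235, 0.972, -0.0, 0.0]
ft_force: [0.7, -0.5, -2.1]
grip_width: 0.0478
grip_force: 25.0
```

Call:
{"api": "servo_tool", "payload": {"rows": [1, 0, 0, 0.0008, 0, 1, 0, 0, 0.0008, 0, 1, 0, 0, 0, 0]}}

```text
time: 23.57
position: [0.5669, -0.2549, 0.0186]
tool_rot: [0.235, 0.972, -0.0, 0.0]
ft_force: [-0.4, -0.3, -1.4]
grip_width: 0.0475
grip_force: 25.0
```

Call:
{"api": "servo_tool", "payload": {"rows": [1, 0, 0, 0.0005, 0, 1, 0, 0, 0.0005, 0, 1, 0, 0, 0, 0]}}

```text
time: 23.82
position: [0.5669, -0.2548, 0.0175]
tool_rot: [0.235, 0.972, 0.0, -0.0]
ft_force: [-0.3, 0.6, -1.0]
grip_width: 0.048
grip_force: 25.0
```

Call:
{"api": "servo_tool", "payload": {"rows": [1, 0, 0, 0.0003, 0, 1, 0, 0, 0.0003, 0, 1, 0, 0, 0, 0]}}

```text
time: 24.07
position: [0.5669, -0.2548, 0.0169]
tool_rot: [0.235, 0.972, 0.0, -0.0]
ft_force: [-0.0, -0.8, -2.2]
grip_width: 0.0478
grip_force: 25.0
```

Call:
{"api": "servo_tool", "payload": {"rows": [1, 0, 0, 0.0004, 0, 1, 0, 0, 0.0004, 0, 1, 0, 0, 0, 0]}}

```text
time: 24.32
position: [0.5669, -0.2548, 0.0161]
tool_rot: [0.235, 0.972, 0.0, -0.0]
ft_force: [0.4, -0.1, -1.7]
grip_width: 0.0478
grip_force: 25.0
```

Call:
{"api": "servo_tool", "payload": {"rows": [1, 0, 0, 0.0003, 0, 1, 0, 0, 0, 0]}}

```text
time: 24.48
position: [0.5669, -0.2548, 0.0158]
tool_rot: [0.235, 0.972, 0.0, -0.0]
ft_force: [0.4, 0.2, -1.1]
grip_width: 0.0479
grip_force: 25.0
```

Call:
{"api": "servo_tool", "payload": {"rows": [1, 0, 0, 0.0004, 0, 1, 0, 0, 0.0003, 0, 1, 0, 0, 0, 0]}}

```text
time: 24.73
position: [0.5669, -0.2548, 0.0153]
tool_rot: [0.235, 0.972, -0.0, 0.0]
ft_force: [-0.2, 0.0, 0.2]
grip_width: 0.048
grip_force: 25.0
```

Call:
{"api": "servo_tool", "payload": {"rows": [1, 0, 0, 0.0003, 0, 1, 0, 0, 0.0003, 0, 1, 0, 0, 0, 0]}}

```text
time: 24.98
position: [0.5669, -0.2548, 0.0153]
tool_rot: [0.235, 0.972, -0.0, 0.0]
ft_force: [-0.9, 1.8, 5.1]
grip_width: 0.0479
grip_force: 25.0
```

It is resting on the tray floor: the height has stalled and the force is up. I'll ease off slightly and release.

Call:
{"api": "servo_tool", "payload": {"rows": [1, 0, 0, -0.0004, 0, 1, 0, 0, 0, 0, 0.6, 0, 0, 0, 0, 0, 0, 0, 0, 0, -0.5, 0, 0, 0, 0], "newtons": 6}}

```text
time: 25.4
position: [0.5672, -0.255, 0.0149]
tool_rot: [0.235, 0.972, -0.0, 0.0]
ft_force: [0.3, -0.7, -0.3]
grip_width: 0.0502
grip_force: 0.0
```

Call:
{"api": "servo_tool", "payload": {"rows": [-1, 0, 0, 0, 0, -1, 0, 0, 0, 0, -1, 0, 0, 0, 0, -1, 0, 0, 0, 0, -1, 0, 0, 0, 0]}}

```text
time: 25.82
position: [0.5669, -0.2548, 0.0148]
tool_rot: [0.235, 0.972, 0.0, -0.0]
ft_force: [0.2, 0.6, 0.9]
grip_width: 0.0798
grip_force: 0.0
```

Call:
{"api": "servo_tool", "payload": {"rows": [-1, 0, 0, -0.01, 0, -1, 0, 0, -0.02, 0, -1, 0, 0, -0.03, 0, -1, 0, 0, -0.03, 0, -1, 0, 0, -0.03, 0]}}

```text
time: 26.23
position: [0.5666, -0.2547, 0.1367]
tool_rot: [0.235, 0.972, 0.0, -0.0]
ft_force: [0.9, -0.5, 0.4]
grip_width: 0.087
grip_force: 0.0
```

Call:
{"api": "servo_tool", "payload": {"rows": [-1, 0, 0, -0.03, 0, -1, 0, 0, -0.03, 0, -1, 0, 0, 0, 0, -1, 0, 0, 0, 0]}}

```text
time: 26.57
position: [0.5681, -0.2555, 0.198]
tool_rot: [0.235, 0.972, -0.001, 0.003]
ft_force: [-0.2, 0.5, 0.3]
grip_width: 0.0872
grip_force: 0.0
```

```bash
python3 - <<'E'
from h import *
st()
p=robot.camera("side")
print([(np.array(d["at"]).round(3),round(d["score"],2)) for d in robot.place_of(p,"cap")[:4]])
cv2.imwrite("pics/s3.png",cv2.resize(p["pixels"][130:380,200:500],(720,600))[:,:,::-1])
E
```

```text
t 26.57 pos [ 0.5681 -0.2555  0.198 ] toolx yaw 152.87 tooly [ 0.456  0.89  -0.001] q [-0.602  0.55   1.468 -0.     1.118 -1.699] F [-0.2  0.5  0.3] M [ 0.04  0.02 -0.01] w 0.0872 0.0
[(array([ 0.522,  0.012, -0.003]), 0.77), (array([ 0.562, -0.257,  0.001]), 0.76), (array([ 0.392,  0.034, -0.   ]), 0.66), (array([0.43 , 0.116, 0.002]), 0.56)]
```

View pics/s3.png

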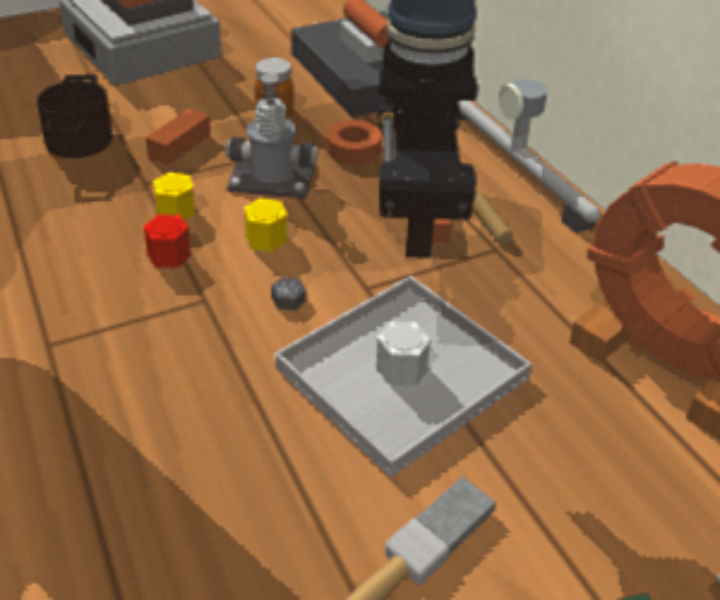

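The cap stands upright, open side down, in the tray at (403,350). The gripper is clear of it and the bystanders haven't moved.

```bash
python3 -c "
from rig import robot
print(robot.hand_in())"
```

```text
the job is handed in; nothing more can be done
None
```

The cap is unscrewed and standing open side down in the steel parts tray, released, with the other things left where they were; I handed the job in at about 27 s on the robot's clock, and no verdict came back.

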